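Drive home the sprung rivets of a chair shell

TASK

Two of the four expanding rivets in the chair shell still stand proud: pick up the mallet and knock the pins of both fully home with it, so that they snap in and stay down, without touching those rivets with the gripper and without hitting the shell itself with the mallet. Then stand the mallet on one of its striking faces, its head wholly on the round cork pad, let go, and leave the other things on the bench and shell where they are.

Things in the scene. Friction and masses are not known exactly. Their poses are not given: they have to be found in the camera images.
- mallet: Mallet, about 0.34 kg. Round head 47 mm diameter, 64 mm long, two flat white striking faces, steel band (49 mm) between; wooden handle 22 mm wide, 28 mm deep (along the head's axis), along the mallet's own -x to 156 mm from the head's axis. Starts standing on one face on the bench, handle level. Origin: centre of that face; z up along the head's axis.
- mallet_grip (a point): Point on the handle's centre line, 62 mm from the head's axis towards the handle's end, half-way up (32 mm above the lower face). Same axes as the mallet.
- mallet_head (a point): Centre of the mallet's head, 32 mm from either striking face, level with the handle's centre line.
- pad: Round cork pad fixed on the bench, 110 mm diameter, 5 mm thick: the mallet's place. Origin: centre of its underside, at bench height.
- shell: Plywood jig board, 300 x 330 x 12 mm, fixed on the bench, under a black moulded chair-back shell 260 (x) by 290 mm (y): flat face 36 mm above the bench, rim to 42 mm, ribs 7 mm high. Two steel stops at its x,y = (0, +-156) mm reach 66 mm above the bench. Origin: centre of the board's underside.
- shell_face (a point): Centre of the shell's flat face, axes as the shell's. Four expanding rivets at x,y = (+-75, +-75) mm from it: two stand proud, two are already home (17 mm high), in any arrangement. Four screw bosses, 18 mm high and 18 mm in diameter, at (-30,75), (30,-75), (105,30), (-105,-30) mm.
- rivet_a_top (a point): Centre of the flat top of the steel pin of one proud rivet. Pin head 18 mm diameter, 5 mm thick; moves with the pin. When the pin is up its top is 33 mm above the shell's face, when home 17 mm.
- rivet_b_top (a point): The same for the other proud rivet.
- rivet_a (a joint): Travel of that rivet's pin, m: 0 up, 0.016 fully home (head down on the collar). A spring pushes it back up with about 6 N at first, rising to 9 N after 3 mm, then easing; past about 11 mm it snaps down and stays locked home. Let go sooner, it springs back up.
- rivet_b (a joint): The same for the other proud rivet.
- rivet_a_collar: Black round collar of rivet a, fixed in the shell, 26 mm diameter (32 mm flange at its foot), 12 mm high. Origin on the shell's face, under the pin.
- rivet_b_collar: The same for rivet b.
- glue: Bystander: white glue bottle with blue cap, 38 mm diameter, 130 mm tall, standing. Origin at its underside.
- post: Bystander: black round post, 36 mm diameter, 100 mm tall, standing. Origin at its underside.
- tin: Bystander: flat steel tin, 68 mm diameter, 45 mm tall. Origin at its underside.
- bearing: Bystander: steel bearing ring, 52 mm outside diameter, 15 mm high, lying flat. Origin at its underside.
- screwdriver: Bystander: screwdriver lying on the bench.
- wrench: Bystander: open-ended wrench lying on the bench.
- bracket: Bystander: small steel angle plate 60 x 35 mm, 12 mm high, lying on the ribs in the middle of the shell. Origin at its underside.
- hinge: Bystander: small dark steel hinge plate 50 x 40 mm, 17 mm high, lying on the bench. Origin at its underside.
There are look-alikes about, which are no part of the job. Leave any pink look-alike of the mallet alone.

How it is judged:
On the way, in this order (a step that is already met when the one before it is completed fails the run):
1. one proud rivet is driven home and stays down (value of joint any of rivet_a, rivet_b above 0.0145 m), for 0.2 s.
2. both rivets are home and stay down (value of joint each of rivet_a, rivet_b above 0.0145 m), for 0.2 s.
At the end, for the whole second after the job is handed in: Both pins are down by more than 14.5 of their 16 mm; the mallet stands still on the cork pad on either striking face (head axis within 0.1 rad of vertical, head centre below 45 mm and within 33 mm of the pad's centre) (all of step 2 and horizontal distance between mallet_head and pad below 0.033 m and angle between the z axis of mallet and the z axis of pad, either way round below 0.1 rad and height (world z) of mallet_head below 0.045 m and linear speed of mallet below 0.02 m/s); the robot touches nothing.
It fails at once if the robot itself touches a proud rivet (over 2 N) (contact force between any of the arm, the fingers and rivet_a_collar above 2 N or contact force between any of the arm, the fingers and rivet_b_collar above 2 N).
It fails at once if the mallet hits the shell or its jig (over 2 N) (contact force between mallet and shell above 2 N).
It fails at once if a bystander is moved by more than 30 mm or tipped over (distance of any of glue, post, tin, bearing, screwdriver, wrench, bracket, hinge from where it was at the start of the episode above 0.03 m or angle between any of glue, post, tin's own z axis and vertical above 0.5 rad).
It also fails if it takes over 45 s, if anything falls off the work surface, if the arm or the gripper's body presses on something with over 40 N, if the wrist force passes 120 N, or if a joint passes its speed limit or range.

ROBOT

A 7-joint arm with a two-finger parallel gripper is mounted at the origin on the work surface. World frame = base frame: x ahead of the robot, y to its left, z up, the work surface at z = 0. Lengths are in m, angles in rad, forces in N, time in s.
With the tool pointing down it reaches from about 0.4 to 0.9 m from the base axis. Payload 5.6 kg.
Tool frame: the origin (TCP) lies at the very end of the fingers, on their centre line; the grasp point (between the pads) lies arm.pinch_z behind it (arm.pinch_z is the distance from the TCP to the grasp point, in m); z points along the fingers, y is the direction in which the jaws open and shut (so a half turn about z gives the same grasp; the last joint's range is limited). The gripper opens to 92 mm and grips with 3 to 60 N. Pads are 20 mm wide; open, the fingers measure 128 mm over their backs; the gripper's body (75 mm by 189 mm) begins 69 mm behind the grasp point.
Start: joints at [-0.043, 0.468, -0.012, 1.603, 0.006, 1.071, -0.056], TCP at [0.65, -0, 0.215] pointing down, gripper open.
Joint ranges: [-2.53, 2.53], [-0.31, 2.02], [-1.57, 1.55], [0.28, 2.44], [-1.29, 4.43], [0.15, 1.84], [-2.92, 2.92]. Speed limits (rad/s): [2.57, 2.57, 3.14, 3.14, 3.14, 3.14, 3.14].

INTERFACE

Orientations are given as a unit quaternion [w, x, y, z].
In Python, from station import arm, eyes, job_done gives the robot as it stands. The module is installed in compiled form; this text tells all that it offers.
- The arm moves only by the tool move_arm, never from a script. Its arguments are lists of equal length, an entry for each row: "linear": the shift along the tool's x, y, z in m, a list of three; "rotation": the turn, a rotation vector about the tool's x, y, z in rad, a list of three; "claw": the closure, from 0 (fully open) to 1 (shut). In form: {"linear": [[x, y, z], ...], "rotation": [[rx, ry, rz], ...], "claw": [claw, ...]}. A call has 1 to 8 rows; each row is the pose to reach, as a shift and turn from the pose measured when the call began, along the tool's axes at that moment; what a row does not reach only later rows make up. A row lasts 1/12 s, in which the tool goes at most 41.7 mm and 7.16 degrees, less where a joint would pass 70% of its speed; a pose out of reach is approached as far as the arm can. A call with a gripper value outside its range is refused whole. The fingers move at their own pace and stop on an object; "squeeze" is the grip in N (left out, the last holds). Time passes only in rows, so rows that repeat a pose let the fingers close. It gives the time, the measured TCP pose, the force and the opening at its end, in the units of the state.
- arm.sense(): the state, without advancing time (a new reading comes with each control period).
- eyes.get_image(name): name is "scene" or "side" or "wrist"; returns a dict with "pixels" (420x560x3 uint8, blue, green, red), "depth" (420x560 float32, m along the optical axis (not along the pixel's ray), 0 where there is no reading), "camera_matrix" (3x3 intrinsics, pixels), "world_from_camera" (4x4, takes a point from camera to world coordinates); the wrist camera has in their place "hand_eye" (4x4, takes a point from camera to tool coordinates, whose origin is the TCP and whose axes are the flange's). Camera axes: x right, y down, z forward; pixel columns grow to the right and rows downward; lengths in m; the calibration is good to about 2 mm. A picture is of the moment at which its call begins: read the wrist's pose just before it.
- job_done(): hands the job in, once; it reports no verdict.
The state is a dict: "clock": time; "joint_pos": joint angles; "dq": joint speeds; "joint_efforts": joint torques, N m; "tcp_pos": TCP position; "eef_rot": TCP orientation; "wrist_force": force on the tool from outside, world axes, zero at the start; "ft_torque": the same for the moment, N m; "gripper_width": finger opening in m.
Only numpy, scipy, OpenCV 4.12 (cv2) and the standard library are available. Lean on these libraries where they do the work, as an engineer would, in place of code of your own. Each camera call takes 0.05 s, during which the arm holds its last target. There are 200 camera calls.

## Working session

There is one attempt and no reset: what is moved stays moved. The work goes in short steps, Python scripts to look and compute and a tool call to move; the robot and the scene stay as the last step left them, time stands still between calls to the robot, and variables do not carry over. Pictures are saved under pics/ and viewed, about 8 in all and at most 12, crops included, and the job is handed in when it is done.

Besides the shell and the picture viewer there is one more tool, called after "Request:" as name(argument=value, ...), one argument or row to a line, values as JSON. move_arm: Moves the arm, as the interface text tells. Its arguments: {"type":"object","properties":{"linear":{"type":"array"},"rotation":{"type":"array"},"claw":{"type":"array"},"squeeze":{"type":"number"}},"required":["linear","rotation","claw"]}

```bash
mkdir -p pics; cat > h.py <<'E'
import numpy as np, cv2
from station import arm, eyes
def cap(n):
    d=eyes.get_image(n); np.savez(f'{n}.npz',**{k:v for k,v in d.items() if isinstance(v,np.ndarray)} ); return d
def world(d,u,v,z=None,depth=None):
    K=np.array(d['camera_matrix']);T=np.array(d['world_from_camera'])
    r=np.linalg.inv(K)@np.array([u,v,1.])
    if z is None:
        p=r*(depth or d['depth'][int(v),int(u)]); return T[:3,:3]@p+T[:3,3]
    w=T[:3,:3]@r; return T[:3,3]+w*(z-T[2,3])/w[2]
E
python3 - <<'E'
from h import *
print(arm.pinch_z, arm.sense())
a=cap('scene');b=cap('side')
cv2.imwrite('pics/scene.png',cv2.resize(a['pixels'],(800,600),interpolation=cv2.INTER_CUBIC))
cv2.imwrite('pics/side.png',b['pixels'])
for d in(a,b):print(np.round(d['world_from_camera'],3))
E
```

```text
0.0187 {'clock': 0.0, 'joint_pos': array([-0.04301726,  0.46834692, -0.0116316 ,  1.60361076,  0.00600015,
        1.07136883, -0.0563263 ]), 'dq': array([-0.00028208, -0.0007509 ,  0.00094939,  0.0008555 ,  0.00050974,
       -0.00177937, -0.00090376]), 'joint_efforts': array([-3.39112758e-04, -5.20573139e+01, -1.31628491e-02, -2.43752271e+01,
       -5.67366311e-02,  1.73054746e-02,  1.50106093e-04]), 'tcp_pos': array([ 6.49432366e-01, -4.05874938e-05,  2.13665302e-01]), 'eef_rot': array([-5.61541070e-04,  7.07123256e-01,  7.07089796e-01, -6.37499224e-04]), 'wrist_force': array([ 0.41059965, -0.49958376,  0.25387683]), 'ft_torque': array([ 0.00018863,  0.00312851, -0.06531875]), 'gripper_width': 0.09213426360683169}
[[-0.85   0.319 -0.418  1.017]
 [ 0.526  0.504 -0.685  0.829]
 [-0.007 -0.802 -0.597  0.82 ]
 [ 0.     0.     0.     1.   ]]
[[ 0.954 -0.224  0.201  0.318]
 [-0.301 -0.722  0.623 -0.643]
 [ 0.006 -0.654 -0.756  0.808]
 [ 0.     0.     0.     1.   ]]
```

View pics/scene.png

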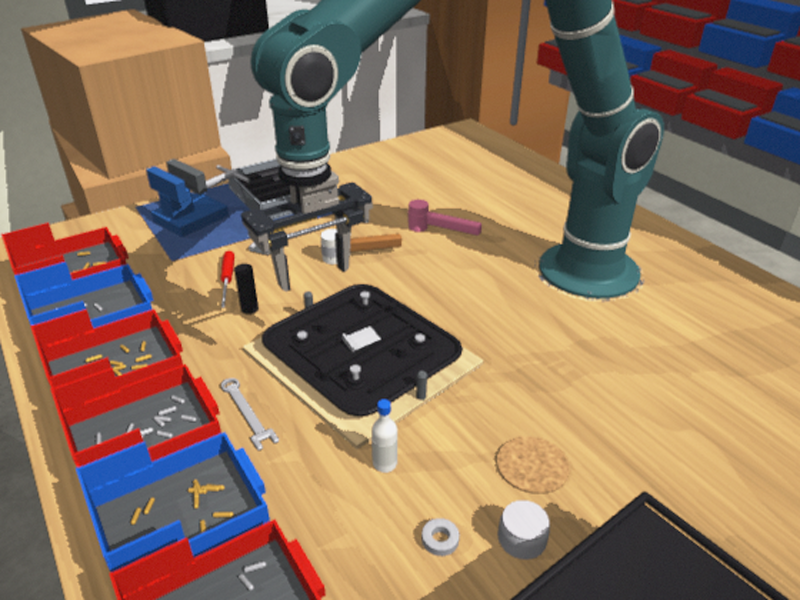

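View pics/side.png

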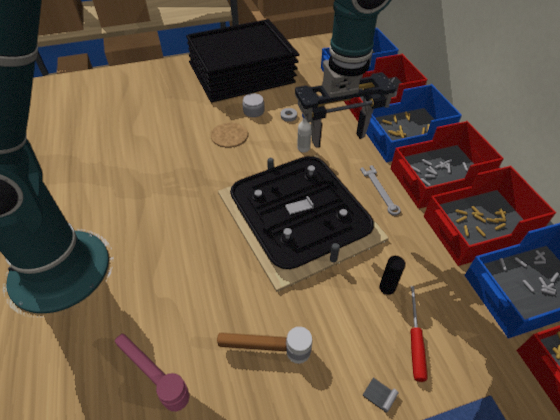

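Candidates for the mallet: the brown-handled one with a white face (scene 330,247; side 299,343), and the pink one (scene 420,213; side 172,392), which is the look-alike. I choose the brown one. The pad is at scene (535,464), side (229,135). I'll make close crops and measure.

```bash
python3 - <<'E'
from h import *
a=dict(np.load('scene.npz'));b=dict(np.load('side.npz'))
s=b['pixels']
c1=cv2.resize(s[145:275,215:390],None,fx=4,fy=4,interpolation=cv2.INTER_CUBIC)[:, :700]
cv2.imwrite('pics/c1.png',c1)
c2=cv2.resize(s[300:400,200:340],None,fx=5,fy=5,interpolation=cv2.INTER_CUBIC); cv2.imwrite('pics/c2.png',c2)
# height map from both
for n,d in(('sc',a),('si',b)):
    K=d['camera_matrix'];T=d['world_from_camera'];v,u=np.mgrid[:420,:560]
    P=np.stack([(u-K[0,2])/K[0,0],(v-K[1,2])/K[1,1],np.ones_like(u)],-1)*d['depth'][...,None]
    W=P@T[:3,:3].T+T[:3,3]; np.save(n+'W.npy',W)
W=np.load('siW.npy')
for u,v in[(229,135),(254,101),(289,114),(304,140),(258,194),(311,170),(343,212),(288,233),(300,206),(270,162),(335,252),(299,336),(225,340),(280,342),(392,270),(380,395),(172,385)]:print((u,v),np.round(W[v,u],3))
# white mallet face
M=(W[...,2]>.058)&(W[...,2]<.07)&(s.min(-1)>140)
M[:300]=0;print('face',M.sum(),np.median(W[M],0),W[M].min(0),W[M].max(0))
E
```

```text
(229, 135) [0.467 0.337 0.009]
(254, 101) [0.57  0.427 0.047]
(289, 114) [0.672 0.392 0.001]
(304, 140) [0.655 0.209 0.046]
(258, 194) [0.476 0.041 0.055]
(311, 170) [0.623 0.068 0.069]
(343, 212) [ 0.652 -0.074  0.055]
(288, 233) [ 0.505 -0.107  0.072]
(300, 206) [ 0.564 -0.018  0.046]
(270, 162) [0.535 0.135 0.062]
(335, 252) [ 0.592 -0.171  0.051]
(299, 336) [ 0.452 -0.335  0.065]
(225, 340) [ 0.32  -0.294  0.046]
(280, 342) [ 0.417 -0.329  0.047]
(392, 270) [ 0.668 -0.273  0.095]
(380, 395) [ 0.567 -0.461  0.003]
(172, 385) [ 0.216 -0.353  0.063]
face 470 [ 0.45031667 -0.33940437  0.06511673] [ 0.42836149 -0.36140579  0.05946307] [ 0.47292821 -0.31686101  0.06834224]
```

View pics/c1.png

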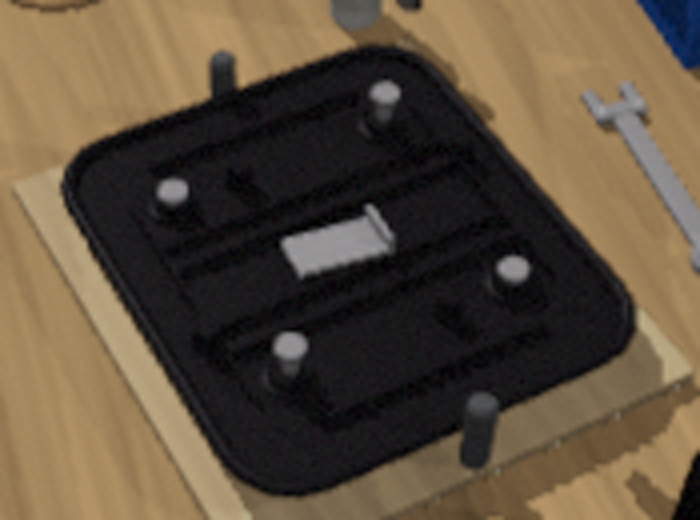

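View pics/c2.png

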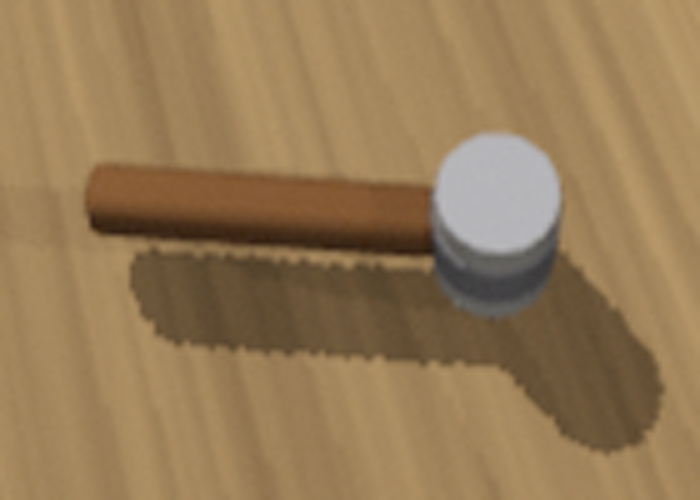

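Crop c1 shows the proud rivets at c1 (385,93) and (290,347), i.e. side (311,168) and (287,232). The two on the other diagonal are home. c2 confirms a brown handle and white face. Next come the precise fits.

```bash
python3 - <<'E'
from h import *
for n in('sc','si'):
    d=dict(np.load({'sc':'scene','si':'side'}[n]+'.npz'));W=np.load(n+'W.npy');p=d['pixels'].astype(int)
    for c in[(.623,.068),(.505,-.107),(.476,.041),(.652,-.074)]:
        hi=.062 if c[0] in(.623,.505) else .047
        M=(np.hypot(W[...,0]-c[0],W[...,1]-c[1])<.022)&(W[...,2]>hi)&(p.min(-1)>110)
        v,u=np.nonzero(M)
        print(n,c,M.sum(), np.round(np.median(W[M],0),4) if M.sum() else'', np.round(world(d,u.mean(),v.mean(),.069 if hi>.05 else .053),4) if M.sum() else '')
    # handle top
    M=(W[...,2]>.040)&(W[...,2]<.05)&(p[...,2]-p[...,0]>40)&(np.hypot(W[...,0]-.38,W[...,1]+.32)<.12)
    q=W[M]; m=q.mean(0); _,_,V=np.linalg.svd(q[:,:2]-m[:2]); s=(q[:,:2]-m[:2])@V[0]
    print('handle',M.sum(),m,V[0],np.degrees(np.arctan2(V[0][1],V[0][0])),s.min(),s.max())
    M=(W[...,2]>.060)&(W[...,2]<.07)&(p.min(-1)>140)&(np.hypot(W[...,0]-.45,W[...,1]+.34)<.04)
    v,u=np.nonzero(M)
    if len(u):print('head',len(u),np.median(W[M],0),world(d,u.mean(),v.mean(),.064))
    M=(W[...,2]>.003)&(W[...,2]<.012)&(np.hypot(W[...,0]-.467,W[...,1]-.337)<.07)
    v,u=np.nonzero(M);print('pad',M.sum(),W[M].min(0),W[M].max(0),np.median(W[M],0))
d=dict(np.load('scene.npz'));print('padcentre',world(d,374.5,325,.005))
d=dict(np.load('side.npz'));print('padcentre',world(d,229,135,.005))
E
```

```text
sc (0.623, 0.068) 37 [0.6254 0.0802 0.0667] [0.6182 0.064  0.069 ]
sc (0.505, -0.107) 23 [ 0.5064 -0.0952  0.0658] [ 0.508  -0.0918  0.069 ]
sc (0.476, 0.041) 25 [0.4776 0.0517 0.0505] [0.4801 0.0545 0.053 ]
sc (0.652, -0.074) 25 [ 0.6534 -0.0675  0.0513] [ 0.6547 -0.0656  0.053 ]
handle 123 [ 0.36671926 -0.29854924  0.04268527] [ 0.93527513 -0.35392149] -20.727359656844136 -0.06143584881112097 0.11607780040701382
head 43 [ 0.45787696 -0.33996978  0.06134657] [ 0.45925293 -0.33383901  0.064     ]
pad 642 [0.41582511 0.29702115 0.00300224] [0.52502491 0.40303117 0.00821142] [0.47125254 0.35489483 0.00394092]
si (0.623, 0.068) 23 [0.6245 0.0745 0.071 ] [0.6251 0.0765 0.069 ]
si (0.505, -0.107) 34 [ 0.5047 -0.0996  0.0705] [ 0.5052 -0.0982  0.069 ]
si (0.476, 0.041) 28 [0.4778 0.047  0.0551] [0.4779 0.0494 0.053 ]
si (0.652, -0.074) 30 [ 0.6522 -0.0726  0.0551] [ 0.6531 -0.071   0.053 ]
handle 771 [ 0.36770838 -0.30792669  0.04612413] [ 0.93014121 -0.36720202] -21.543161667001815 -0.06644029845879487 0.11347206002493583
head 469 [ 0.45037074 -0.33941581  0.06512908] [ 0.45054696 -0.33916429  0.064     ]
pad 828 [0.39735094 0.26868621 0.00300056] [0.53447024 0.4033835  0.01182111] [0.46826617 0.33865106 0.00660837]
padcentre [0.46786038 0.35542135 0.005     ]
padcentre [0.468212   0.34190728 0.005     ]
```

Request:
move_arm(
  linear=[
    [-0.323,-0.241,0],
    [-0.323,-0.241,0],
    [-0.323,-0.241,0],
    [-0.323,-0.241,0],
    [-0.323,-0.241,0],
    [-0.323,-0.241,0],
    [-0.323,-0.241,0],
    [-0.323,-0.241,0],
  ],
  rotation=[
    [0,0,-1.204],
    [0,0,-1.204],
    [0,0,-1.204],
    [0,0,-1.204],
    [0,0,-1.204],
    [0,0,-1.204],
    [0,0,-1.204],
    [0,0,-1.204],
  ],
  claw=[0,0,0,0,0,0,0,0],
)

```text
clock: 0.77
tcp_pos: [0.4565, -0.2584, 0.2141]
eef_rot: [-0.001, 0.297, 0.955, -0.0]
wrist_force: [1.2, -0.2, -0.2]
gripper_width: 0.0919
```

```bash
cat >> h.py <<'E'
from scipy.spatial.transform import Rotation as Rn
def tool():
    s=arm.sense(); q=s['eef_rot']; return np.array(s['tcp_pos']),Rn.from_quat([q[1],q[2],q[3],q[0]])
def go(p,yaw):
    "tool deltas to TCP p with handle yaw (deg); tool y at yaw+90"
    t,R=tool(); a=np.radians(yaw+90); y=np.array([np.cos(a),np.sin(a),0]); z=np.array([0,0,-1.])
    G=Rn.from_matrix(np.stack([np.cross(y,z),y,z],1))
    print('lin',np.round(R.inv().apply(np.array(p)-t),4),'rot',np.round((R.inv()*G).as_rotvec(),4),'at',np.round(t,4))
E
python3 -c "
from h import *
go([.4085,-.323,.214],-21)"
```

```text
lin [ 0.0028 -0.0804  0.0002] rot [-0.0007 -0.0016 -0.2371] at [ 0.4565 -0.2584  0.2141]
```

Request:
move_arm(
  linear=[
    [0.0015,-0.04,0],
    [0.003,-0.08,0],
    [0.003,-0.08,0],
    [0.003,-0.08,0],
  ],
  rotation=[
    [0,0,-0.12],
    [0,0,-0.237],
    [0,0,-0.237],
    [0,0,-0.237],
  ],
  claw=[0,0,0,0],
)

```text
clock: 1.1
tcp_pos: [0.4059, -0.3254, 0.2139]
eef_rot: [-0.001, 0.185, 0.983, -0.0]
wrist_force: [0.3, 0.7, 0.9]
gripper_width: 0.0919
```

```bash
python3 - <<'E'
from h import *
t,R=tool(); d=cap('wrist')
T=np.eye(4);T[:3,:3]=R.as_matrix();T[:3,3]=t
d['world_from_camera']=T@np.array(d['hand_eye']);np.savez('wrist.npz',**d)
K=d['camera_matrix'];v,u=np.mgrid[:420,:560]
W=(np.stack([(u-K[0,2])/K[0,0],(v-K[1,2])/K[1,1],np.ones_like(u)],-1)*d['depth'][...,None])@d['world_from_camera'][:3,:3].T+d['world_from_camera'][:3,3]
p=d['pixels'].astype(int)
M=(W[...,2]>.035)&(W[...,2]<.052)&(p[...,2]-p[...,0]>40)&(np.hypot(W[...,0]-.38,W[...,1]+.32)<.13)
q=W[M];m=q.mean(0);_,_,V=np.linalg.svd(q[:,:2]-m[:2],full_matrices=False);print('handle',M.sum(),m,np.degrees(np.arctan2(V[0][1],V[0][0])))
M=(W[...,2]>.057)&(W[...,2]<.072)&(p.min(-1)>120)&(np.hypot(W[...,0]-.45,W[...,1]+.34)<.05)
q=W[M];print('head',M.sum(),np.median(q,0),q.min(0),q.max(0))
go([.4085,-.323,.0135],-21)
cv2.imwrite('pics/w1.png',d['pixels'])
E
```

```text
handle 2979 [ 0.36318753 -0.30358416  0.04574132] -21.39409986252788
head 1614 [ 0.44890704 -0.33717879  0.06451696] [ 0.42683391 -0.36014978  0.06160412] [ 0.47223309 -0.3145209   0.06673439]
lin [-0.001   0.0006  0.2004] rot [-0.0002 -0.0021 -0.0039] at [ 0.4077 -0.3233  0.2139]
```

View pics/w1.png

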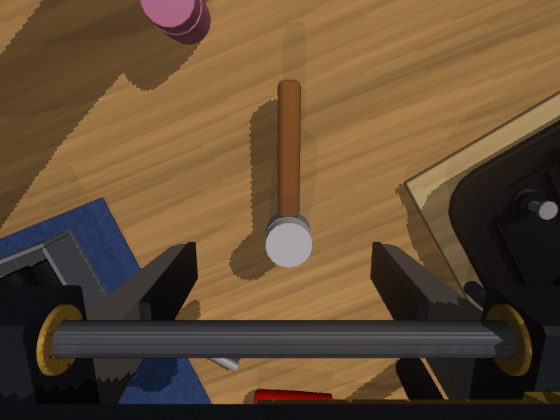

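Request:
move_arm(
  linear=[
    [-0.001,0.001,0.04],
    [-0.001,0.002,0.08],
    [-0.001,0.002,0.12],
    [-0.001,0.002,0.16],
    [-0.001,0.002,0.185],
    [-0.001,0.002,0.2],
    [-0.001,0.002,0.2],
  ],
  rotation=[
    [0,-0.002,0.003],
    [0,-0.002,0.003],
    [0,-0.002,0.003],
    [0,-0.002,0.003],
    [0,-0.002,0.003],
    [0,-0.002,0.003],
    [0,-0.002,0.003],
  ],
  claw=[0,0,0,0,0,0,0],
  squeeze=60,
)

```text
clock: 1.73
tcp_pos: [0.4082, -0.3179, 0.0104]
eef_rot: [-0.003, 0.184, 0.983, 0.002]
wrist_force: [-1.5, 0.3, 0.1]
gripper_width: 0.0917
```

```bash
python3 -c "
from h import *
go([.4076,-.3216,.0135],-21.4)"
```

```text
lin [-0.0008 -0.0036 -0.0031] rot [ 0.0027 -0.0067  0.0025] at [ 0.4082 -0.3179  0.0104]
```

Request:
move_arm(
  linear=[
    [-0.001,-0.003,-0.003],
    [-0.001,-0.003,-0.003],
    [-0.001,-0.003,-0.003],
    [-0.001,-0.003,-0.003],
    [-0.001,-0.003,-0.003],
    [-0.001,-0.003,-0.003],
    [-0.001,-0.003,-0.003],
    [-0.001,-0.003,-0.003],
  ],
  rotation=[
    [0.003,-0.007,0.002],
    [0.003,-0.007,0.002],
    [0.003,-0.007,0.002],
    [0.003,-0.007,0.002],
    [0.003,-0.007,0.002],
    [0.003,-0.007,0.002],
    [0.003,-0.007,0.002],
    [0.003,-0.007,0.002],
  ],
  claw=[0,0.5,1,1,1,1,1,1],
  squeeze=60,
)

```text
clock: 2.4
tcp_pos: [0.4081, -0.3213, 0.0136]
eef_rot: [0.0, 0.186, 0.983, -0.0]
wrist_force: [1.0, -0.7, 0.4]
gripper_width: 0.0471
```

```bash
python3 -c "
from h import *
go([.4076,-.3216,.14],-21.4); print(arm.sense()['gripper_width'])"
```

```text
lin [ 0.0002 -0.0005 -0.1264] rot [-0.0004  0.0007  0.0002] at [ 0.4081 -0.3213  0.0136]
0.04713665702019819
```

Still closing; a few more rows.

Request:
move_arm(
  linear=[
    [0,0,0],
    [0,0,0],
    [0,0,0],
    [0,0,0],
    [0,0,0],
    [0,0,0],
    [0,0,0],
    [0,0,0],
  ],
  rotation=[
    [0,0,0],
    [0,0,0],
    [0,0,0],
    [0,0,0],
    [0,0,0],
    [0,0,0],
    [0,0,0],
    [0,0,0],
  ],
  claw=[1,1,1,1,1,1,1,1],
  squeeze=60,
)

```text
clock: 3.07
tcp_pos: [0.4081, -0.3213, 0.0136]
eef_rot: [0.0, 0.186, 0.983, -0.0]
wrist_force: [0.0, 0.7, -0.6]
gripper_width: 0.0212
```

Request:
move_arm(
  linear=[
    [0,0,-0.01],
    [0,0,-0.03],
    [0,0,-0.06],
    [0,0,-0.09],
    [0,0,-0.12],
    [0,0,-0.14],
    [0,0,-0.14],
  ],
  rotation=[
    [0,0,0],
    [0,0,0],
    [0,0,0],
    [0,0,0],
    [0,0,0],
    [0,0,0],
    [0,0,0],
  ],
  claw=[1,1,1,1,1,1,1],
  squeeze=60,
)

```text
clock: 3.65
tcp_pos: [0.41, -0.3226, 0.1582]
eef_rot: [0.004, 0.186, 0.983, -0.002]
wrist_force: [1.0, -0.3, -3.0]
gripper_width: 0.0212
```

```bash
python3 -c "
from h import *
go([.4611,-.1016,.158],5)"
```

```text
lin [ 0.0331  0.2244 -0.0007] rot [-0.0043  0.0076 -0.4605] at [ 0.41   -0.3226  0.1582]
```

Request:
move_arm(
  linear=[
    [0.005,0.035,0],
    [0.011,0.075,0],
    [0.017,0.115,0],
    [0.023,0.155,0],
    [0.028,0.19,0],
    [0.033,0.215,0],
    [0.033,0.224,0],
    [0.033,0.224,0],
  ],
  rotation=[
    [-0.004,0.007,-0.07],
    [-0.004,0.007,-0.15],
    [-0.004,0.007,-0.23],
    [-0.004,0.007,-0.31],
    [-0.004,0.007,-0.39],
    [-0.004,0.007,-0.44],
    [-0.004,0.007,-0.46],
    [-0.004,0.007,-0.46],
  ],
  claw=[1,1,1,1,1,1,1,1],
  squeeze=60,
)

```text
clock: 4.32
tcp_pos: [0.4607, -0.0993, 0.1565]
eef_rot: [-0.001, -0.046, 0.999, 0.0]
wrist_force: [-1.0, -0.6, -3.3]
gripper_width: 0.0217
```

```bash
python3 - <<'E'
from h import *
t,R=tool(); d=cap('wrist');b=cap('side')
T=np.eye(4);T[:3,:3]=R.as_matrix();T[:3,3]=t
d['world_from_camera']=T@np.array(d['hand_eye']);np.savez('wrist.npz',**d)
o=np.zeros((420,1120,3),np.uint8);o[:,:560]=d['pixels'];o[:,560:]=cv2.resize(b['pixels'][120:300,180:420],(560,420))
cv2.imwrite('pics/w2.png',cv2.resize(o,(800,300),interpolation=cv2.INTER_AREA))
go([.4611,-.1016,.158],5)
E
```

```text
lin [-0.001   0.0013 -0.0014] rot [-0.0006 -0.0013 -0.0021] at [ 0.4602 -0.103   0.1566]
```

View pics/w2.png

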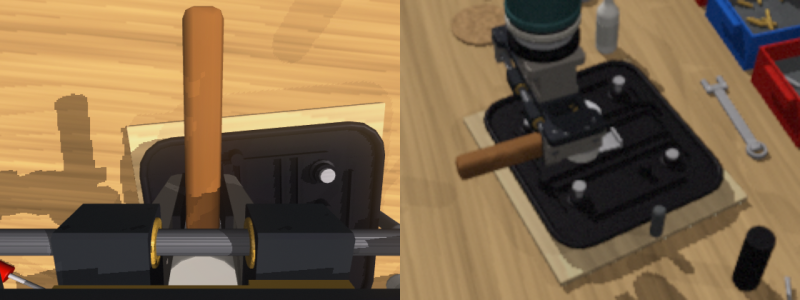

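Left (wrist): handle held, home rivet at (327,176). Right (side): the head hovers above pin b (580,188). I'll use that home rivet as a near check of the shell pose.

```bash
python3 - <<'E'
from h import *
d=dict(np.load('wrist.npz'));p=d['pixels']
M=np.zeros((420,560),bool);M[225:270,435:480]=p[225:270,435:480].min(-1)>120
v,u=np.nonzero(M);print(len(u),u.mean(),v.mean(),world(d,u.mean(),v.mean(),.053), world(d,u.mean(),v.mean()))
go([.4611,-.1016,.092],5)
E
```

```text
311 458.69453376205786 245.9807073954984 [0.47694388 0.05004688 0.053     ] [0.47644625 0.04912946 0.05461308]
lin [-0.0011  0.0014  0.0646] rot [-0.0006 -0.0013 -0.0021] at [ 0.4602 -0.103   0.1566]
```

Request:
move_arm(
  linear=[
    [-0.001,0.001,0.02],
    [-0.001,0.001,0.045],
    [-0.001,0.001,0.062],
    [-0.001,0.001,0.064],
    [-0.001,0.001,0.064],
  ],
  rotation=[
    [0,-0.001,-0.002],
    [0,-0.001,-0.002],
    [0,-0.001,-0.002],
    [0,-0.001,-0.002],
    [0,-0.001,-0.002],
  ],
  claw=[1,1,1,1,1],
  squeeze=60,
)

```text
clock: 4.83
tcp_pos: [0.4597, -0.1036, 0.0916]
eef_rot: [-0.002, -0.042, 0.999, -0.0]
wrist_force: [0.3, 0.1, -3.5]
gripper_width: 0.0215
```

```bash
python3 - <<'E'
from h import *
go([.4611,-.1016,.066],5)
b=cap('side');a=cap('scene')
o=np.hstack([cv2.resize(b['pixels'][160:280,220:380],(560,420)),cv2.resize(a['pixels'][170:290,180:340],(560,420))])
cv2.imwrite('pics/s3.png',cv2.resize(o,(800,300),interpolation=cv2.INTER_AREA))
E
```

```text
lin [-0.0016  0.0019  0.0256] rot [-0.0002 -0.0034 -0.0033] at [ 0.4597 -0.1036  0.0916]
```

View pics/s3.png

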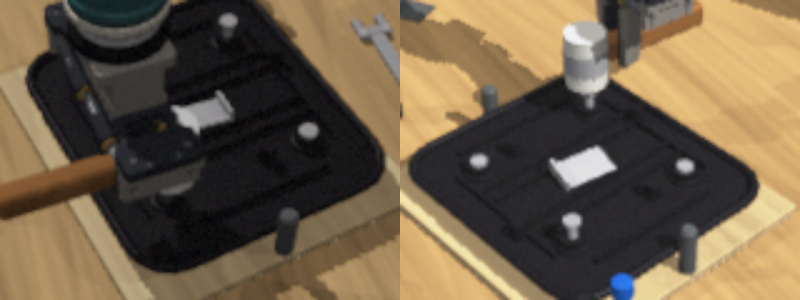

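Scene view (right): the head's face is centred just above pin b at (588,100). Now strike.

Request:
move_arm(
  linear=[
    [-0.001,0.002,0.012],
    [-0.001,0.002,0.026],
    [-0.001,0.002,0.028],
    [-0.001,0.002,0.028],
  ],
  rotation=[
    [0,-0.003,-0.003],
    [0,-0.003,-0.003],
    [0,-0.003,-0.003],
    [0,-0.003,-0.003],
  ],
  claw=[1,1,1,1],
  squeeze=60,
)

```text
clock: 5.27
tcp_pos: [0.4635, -0.1018, 0.0665]
eef_rot: [0.003, -0.044, 0.999, -0.001]
wrist_force: [-0.2, 1.1, -2.9]
gripper_width: 0.0214
```

```bash
python3 - <<'E'
from h import *
go([.4611,-.1016,.066],5);print(arm.sense()['ft_torque'])
a=cap('scene')
o=np.hstack([cv2.resize(a['pixels'][160:280,180:340],(560,420))])
cv2.imwrite('pics/s4.png',o)
E
```

```text
lin [0.0024 0.0004 0.0005] rot [-0.0022  0.0058  0.0001] at [ 0.4635 -0.1018  0.0665]
[ 0.10226676  0.00947638 -0.01393466]
```

View pics/s4.png

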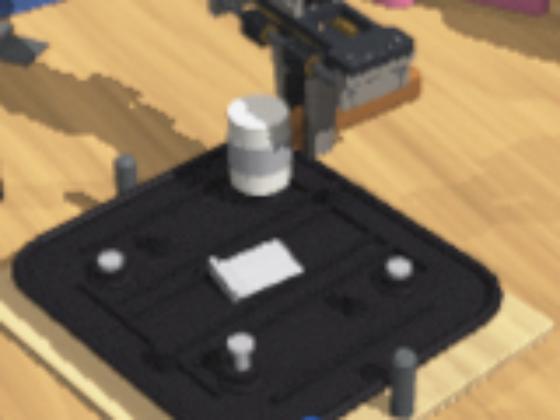

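Request:
move_arm(
  linear=[
    [0,0,-0.02],
    [0,0,-0.05],
    [0,0,-0.07],
    [0,0,-0.075],
  ],
  rotation=[
    [-0.002,0.005,0],
    [-0.002,0.005,0],
    [-0.002,0.005,0],
    [-0.002,0.005,0],
  ],
  claw=[1,1,1,1],
  squeeze=60,
)

```text
clock: 5.65
tcp_pos: [0.4653, -0.1021, 0.1454]
eef_rot: [0.004, -0.044, 0.999, -0.001]
wrist_force: [1.3, 0.2, -3.3]
gripper_width: 0.0211
```

```bash
python3 - <<'E'
from h import *
go([.5811,.0698,.142],10)
a=cap('scene')
K=a['camera_matrix'];T=a['world_from_camera'];v,u=np.mgrid[:420,:560]
W=(np.stack([(u-K[0,2])/K[0,0],(v-K[1,2])/K[1,1],np.ones_like(u)],-1)*a['depth'][...,None])@T[:3,:3].T+T[:3,3]
for c in[(.507,-.095),(.626,.08),(.478,.052),(.654,-.067)]:
    M=(np.hypot(W[...,0]-c[0],W[...,1]-c[1])<.016)&(W[...,2]>.045)&(W[...,2]<.08)&(a['pixels'].min(-1)>110)
    print(c,M.sum(),np.percentile(W[M][:,2],[50,90]) if M.sum() else '')
E
```

```text
lin [-0.1303  0.1611  0.0039] rot [-0.0026  0.007  -0.0873] at [ 0.4653 -0.1021  0.1454]
(0.507, -0.095) 21 [0.05056536 0.05202695]
(0.626, 0.08) 44 [0.06521824 0.06799442]
(0.478, 0.052) 26 [0.05016646 0.05246986]
(0.654, -0.067) 28 [0.05016653 0.05221822]
```

Pin b is home: its height equals the two reference rivets'. On to pin a.

Request:
move_arm(
  linear=[
    [-0.02,0.025,0],
    [-0.045,0.056,0],
    [-0.07,0.087,0],
    [-0.095,0.118,0],
    [-0.118,0.146,0.004],
    [-0.13,0.161,0.004],
    [-0.13,0.161,0.004],
    [-0.13,0.161,0.004],
  ],
  rotation=[
    [-0.002,0.007,-0.015],
    [-0.002,0.007,-0.03],
    [-0.002,0.007,-0.05],
    [-0.002,0.007,-0.07],
    [-0.002,0.007,-0.087],
    [-0.002,0.007,-0.087],
    [-0.002,0.007,-0.087],
    [-0.002,0.007,-0.087],
  ],
  claw=[1,1,1,1,1,1,1,1],
  squeeze=60,
)

```text
clock: 6.37
tcp_pos: [0.5794, 0.0707, 0.1393]
eef_rot: [-0.002, -0.088, 0.996, -0.0]
wrist_force: [-0.5, -0.9, -3.9]
gripper_width: 0.0213
```

```bash
python3 - <<'E'
from h import *
go([.5811,.0698,.092],10)
E
```

```text
lin [-0.0017 -0.0012  0.0472] rot [ 0.0001 -0.0038  0.0019] at [0.5794 0.0707 0.1393]
```

Request:
move_arm(
  linear=[
    [-0.002,-0.001,0.02],
    [-0.002,-0.001,0.038],
    [-0.002,-0.001,0.046],
    [-0.002,-0.001,0.046],
  ],
  rotation=[
    [0,-0.004,0.002],
    [0,-0.004,0.002],
    [0,-0.004,0.002],
    [0,-0.004,0.002],
  ],
  claw=[1,1,1,1],
  squeeze=60,
)

```text
clock: 6.7
tcp_pos: [0.5789, 0.0681, 0.0907]
eef_rot: [-0.003, -0.086, 0.996, -0.0]
wrist_force: [0.2, 0.1, -3.2]
gripper_width: 0.0215
```

```bash
python3 - <<'E'
from h import *
go([.5811,.0698,.0645],10)
a=cap('scene');b=cap('side')
o=np.hstack([cv2.resize(b['pixels'][120:240,240:400],(560,420)),cv2.resize(a['pixels'][190:310,180:340],(560,420))])
cv2.imwrite('pics/s5.png',cv2.resize(o,(800,300),interpolation=cv2.INTER_AREA))
E
```

```text
lin [-0.0026  0.0013  0.0261] rot [-0.0004 -0.0055 -0.0018] at [0.5789 0.0681 0.0907]
```

View pics/s5.png

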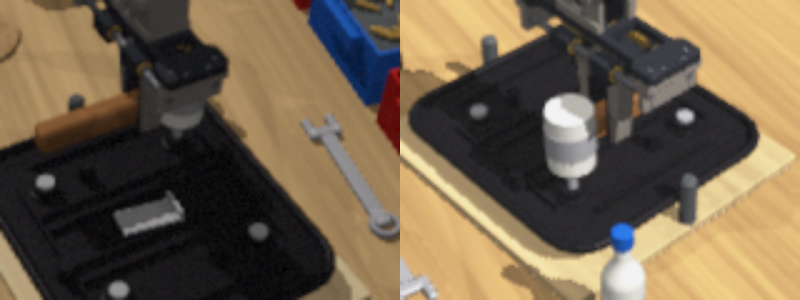

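The head is centred above pin a in both views (scene 573,182; side 178,135). Strike.

Request:
move_arm(
  linear=[
    [-0.002,0.001,0.012],
    [-0.002,0.001,0.025],
    [-0.002,0.001,0.027],
    [-0.002,0.001,0.027],
  ],
  rotation=[
    [0,-0.005,-0.002],
    [0,-0.005,-0.002],
    [0,-0.005,-0.002],
    [0,-0.005,-0.002],
  ],
  claw=[1,1,1,1],
  squeeze=60,
)

```text
clock: 7.13
tcp_pos: [0.5834, 0.0702, 0.0666]
eef_rot: [0.003, -0.087, 0.996, -0.0]
wrist_force: [0.2, -0.6, -3.0]
gripper_width: 0.0214
```

Request:
move_arm(
  linear=[
    [0,0,-0.02],
    [0,0,-0.05],
    [0,0,-0.075],
    [0,0,-0.08],
  ],
  rotation=[
    [0,0,0],
    [0,0,0],
    [0,0,0],
    [0,0,0],
  ],
  claw=[1,1,1,1],
  squeeze=60,
)

```text
clock: 7.47
tcp_pos: [0.5854, 0.0709, 0.151]
eef_rot: [0.006, -0.087, 0.996, 0.0]
wrist_force: [1.1, 0.7, -2.7]
gripper_width: 0.0214
```

```bash
python3 - <<'E'
from h import *
for n in('scene','side'):
  a=cap(n)
  K=a['camera_matrix'];T=a['world_from_camera'];v,u=np.mgrid[:420,:560]
  W=(np.stack([(u-K[0,2])/K[0,0],(v-K[1,2])/K[1,1],np.ones_like(u)],-1)*a['depth'][...,None])@T[:3,:3].T+T[:3,3]
  for c in[(.507,-.095),(.626,.08),(.478,.052),(.654,-.067)]:
    M=(np.hypot(W[...,0]-c[0],W[...,1]-c[1])<.018)&(W[...,2]>.045)&(W[...,2]<.08)&(a['pixels'].min(-1)>110)
    print(n,c,M.sum(),np.percentile(W[M][:,2],[50,90]) if M.sum() else '')
  # pad fit: cork region by height
  M=(W[...,2]>.0035)&(W[...,2]<.012)&(np.hypot(W[...,0]-.467,W[...,1]-.345)<.08)
  o=a['pixels'][290:360,335:415] if n=='scene' else a['pixels'][110:160,195:265]
  cv2.imwrite(f'pics/p_{n}.png',cv2.resize(o,(400,350),interpolation=cv2.INTER_CUBIC))
cv2.imwrite('pics/pad.png',np.hstack([cv2.imread('pics/p_scene.png'),cv2.imread('pics/p_side.png')]))
print(arm.sense())
E
```

```text
scene (0.507, -0.095) 0 
scene (0.626, 0.08) 33 [0.04988772 0.05221478]
scene (0.478, 0.052) 25 [0.05006035 0.05152632]
scene (0.654, -0.067) 14 [0.05014754 0.05162434]
side (0.507, -0.095) 36 [0.05404521 0.0553965 ]
side (0.626, 0.08) 23 [0.05457472 0.05620014]
side (0.478, 0.052) 31 [0.05489243 0.05671708]
side (0.654, -0.067) 0 
{'clock': 7.5667, 'joint_pos': array([ 0.08081358,  0.46465361, -0.33236893,  1.80629584,  0.19018923,
        0.89387006,  1.40824437]), 'dq': array([-0.00529018,  0.04347963,  0.01139205,  0.04172648,  0.00624719,
       -0.00896513, -0.00280902]), 'joint_efforts': array([ 2.45174282e-02, -5.12072825e+01, -4.27931115e+00, -2.36090165e+01,
       -1.05069147e-02,  3.81532882e-02,  3.20673001e-02]), 'tcp_pos': array([0.58362468, 0.07021302, 0.1477693 ]), 'eef_rot': array([ 3.91964976e-03, -8.72899285e-02,  9.96175235e-01, -7.12048329e-05]), 'wrist_force': array([ 0.14580943,  0.34969111, -3.59858622]), 'ft_torque': array([0.0981384 , 0.09074169, 0.0261327 ]), 'gripper_width': 0.02168933420430567}
```

View pics/pad.png

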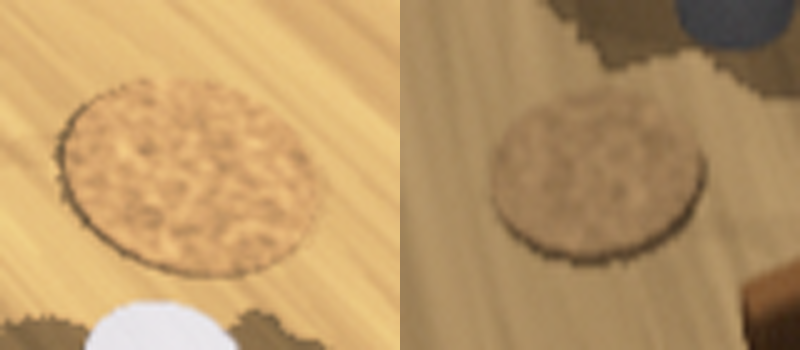

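```bash
python3 - <<'E'
from h import *
for n,u,v in(('scene',373.4,325.4),('side',229.6,134.4)):print(world(dict(np.load(n+'.npz')),u,v,.005))
go([.4315,.3229,.148],35)
E
```

```text
[0.47063765 0.35499664 0.005     ]
[0.47052792 0.34409624 0.005     ]
lin [ 0.1059  0.2753 -0.0013] rot [-0.0025  0.0075 -0.4361] at [0.5836 0.0702 0.1478]
```

Request:
move_arm(
  linear=[
    [0.01,0.026,0],
    [0.024,0.062,0],
    [0.038,0.1,0],
    [0.053,0.138,0],
    [0.067,0.175,0],
    [0.081,0.21,0],
    [0.094,0.245,0],
    [0.102,0.265,0],
  ],
  rotation=[
    [-0.002,0.007,-0.04],
    [-0.002,0.007,-0.1],
    [-0.002,0.007,-0.16],
    [-0.002,0.007,-0.22],
    [-0.002,0.007,-0.28],
    [-0.002,0.007,-0.34],
    [-0.002,0.007,-0.4],
    [-0.002,0.007,-0.436],
  ],
  claw=[1,1,1,1,1,1,1,1],
  squeeze=60,
)

```text
clock: 8.23
tcp_pos: [0.4329, 0.3167, 0.145]
eef_rot: [-0.001, -0.304, 0.953, 0.001]
wrist_force: [-0.1, 0.5, -2.6]
gripper_width: 0.0218
```

Request:
move_arm(
  linear=[
    [0,0,0],
    [0,0,0],
  ],
  rotation=[
    [0,0,0],
    [0,0,0],
  ],
  claw=[1,1],
)

```text
clock: 8.4
tcp_pos: [0.4303, 0.3175, 0.143]
eef_rot: [-0.003, -0.306, 0.952, 0.0]
wrist_force: [0.0, -0.6, -3.3]
gripper_width: 0.0217
```

```bash
python3 - <<'E'
from h import *
go([.434,.324,.035],35)
E
```

```text
lin [-0.0075  0.0028  0.108 ] rot [ 0.003  -0.0063  0.0116] at [0.4303 0.3175 0.143 ]
```

Request:
move_arm(
  linear=[
    [-0.007,0.003,0.03],
    [-0.007,0.003,0.065],
    [-0.007,0.003,0.095],
    [-0.007,0.003,0.105],
    [-0.007,0.003,0.108],
    [-0.007,0.003,0.108],
  ],
  rotation=[
    [0.003,-0.006,0.011],
    [0.003,-0.006,0.011],
    [0.003,-0.006,0.011],
    [0.003,-0.006,0.011],
    [0.003,-0.006,0.011],
    [0.003,-0.006,0.011],
  ],
  claw=[1,1,1,1,1,1],
  squeeze=60,
)

```text
clock: 8.9
tcp_pos: [0.4338, 0.3227, 0.0344]
eef_rot: [-0.001, -0.3, 0.954, -0.0]
wrist_force: [0.7, 0.1, -3.2]
gripper_width: 0.0218
```

```bash
python3 - <<'E'
from h import *
go([.434,.324,.019],35)
a=cap('scene');b=cap('side')
o=np.hstack([cv2.resize(b['pixels'][60:180,160:320],(560,420)),cv2.resize(a['pixels'][240:360,310:470],(560,420))])
cv2.imwrite('pics/s6.png',cv2.resize(o,(800,300),interpolation=cv2.INTER_AREA))
E
```

```text
lin [-0.0009  0.0009  0.0154] rot [-0.0003 -0.002  -0.0011] at [0.4338 0.3227 0.0344]
```

View pics/s6.png

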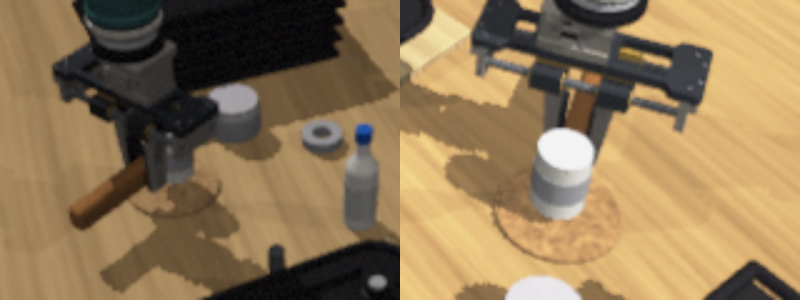

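The head is upright over the pad (scene 560,195) and clear of the tin. Lower and check for contact.

Request:
move_arm(
  linear=[
    [-0.001,0.001,0.006],
    [-0.001,0.001,0.011],
    [-0.001,0.001,0.0145],
    [-0.001,0.001,0.016],
    [-0.001,0.001,0.016],
    [-0.001,0.001,0.016],
  ],
  rotation=[
    [0,-0.002,0],
    [0,-0.002,0],
    [0,-0.002,0],
    [0,-0.002,0],
    [0,-0.002,0],
    [0,-0.002,0],
  ],
  claw=[1,1,1,1,1,1],
)

```text
clock: 9.5
tcp_pos: [0.4349, 0.3256, 0.0202]
eef_rot: [0.002, -0.301, 0.954, 0.001]
wrist_force: [-0.2, 0.0, -3.2]
gripper_width: 0.0218
```

Request:
move_arm(
  linear=[
    [0,0,0.001],
    [0,0,0.002],
    [0,0,0.0025],
    [0,0,0.0025],
  ],
  rotation=[
    [0,0.003,0],
    [0,0.003,0],
    [0,0.003,0],
    [0,0.003,0],
  ],
  claw=[1,1,1,1],
)

```text
clock: 9.83
tcp_pos: [0.4351, 0.3258, 0.0186]
eef_rot: [0.001, -0.301, 0.954, -0.0]
wrist_force: [-1.8, -0.5, 3.8]
gripper_width: 0.0216
```

Contact (+7 N). Open.

Request:
move_arm(
  linear=[
    [0,0,0],
    [0,0,0],
    [0,0,0],
    [0,0,0],
    [0,0,0],
    [0,0,0],
    [0,0,0],
    [0,0,0],
  ],
  rotation=[
    [0,0,0],
    [0,0,0],
    [0,0,0],
    [0,0,0],
    [0,0,0],
    [0,0,0],
    [0,0,0],
    [0,0,0],
  ],
  claw=[0.7,0.6,0.5,0.4,0.3,0.3,0.3,0.3],
)

```text
clock: 10.5
tcp_pos: [0.4351, 0.3258, 0.0185]
eef_rot: [0.001, -0.301, 0.954, -0.0]
wrist_force: [0.8, 0.4, 0.4]
gripper_width: 0.0638
```

Request:
move_arm(
  linear=[
    [0,0,0],
    [0,0,-0.01],
    [0,0,-0.03],
    [0,0,-0.06],
    [0,0,-0.1],
    [0,0,-0.14],
    [0,0,-0.16],
    [0,0,-0.16],
  ],
  rotation=[
    [0,0,0],
    [0,0,0],
    [0,0,0],
    [0,0,0],
    [0,0,0],
    [0,0,0],
    [0,0,0],
    [0,0,0],
  ],
  claw=[0.3,0.3,0.3,0.3,0.3,0.3,0.3,0.3],
)

```text
clock: 11.17
tcp_pos: [0.4371, 0.328, 0.1845]
eef_rot: [0.005, -0.301, 0.954, 0.001]
wrist_force: [0.8, 0.8, -0.8]
gripper_width: 0.0643
```

```bash
python3 - <<'E'
from h import *
print(arm.sense()['tcp_pos'],arm.sense()['gripper_width'])
for n in('scene','side'):
  a=cap(n);K=a['camera_matrix'];T=a['world_from_camera'];v,u=np.mgrid[:420,:560]
  W=(np.stack([(u-K[0,2])/K[0,0],(v-K[1,2])/K[1,1],np.ones_like(u)],-1)*a['depth'][...,None])@T[:3,:3].T+T[:3,3]
  for c in[(.507,-.095),(.626,.08),(.478,.052),(.654,-.067)]:
    M=(np.hypot(W[...,0]-c[0],W[...,1]-c[1])<.018)&(W[...,2]>.045)&(W[...,2]<.08)&(a['pixels'].min(-1)>110)
    print(n,c,M.sum(),np.percentile(W[M][:,2],[50,90]) if M.sum() else '')
  M=(W[...,2]>.060)&(W[...,2]<.08)&(a['pixels'].min(-1)>120)&(np.hypot(W[...,0]-.47,W[...,1]-.35)<.05)
  print('head',M.sum(),np.median(W[M],0))
b,a=[np.load(n+'.npz')['pixels'] for n in('side','scene')]
o=np.hstack([b[60:360,140:540],a[150:450,150:550]][:1]+[cv2.resize(a[120:420,140:540],(400,300))])
cv2.imwrite('pics/s7.png',o)
E
```

```text
[0.43714649 0.32801486 0.18445252] 0.06431209337237334
scene (0.507, -0.095) 22 [0.04969081 0.05194433]
scene (0.626, 0.08) 34 [0.04939145 0.0519215 ]
scene (0.478, 0.052) 26 [0.05080304 0.05160663]
scene (0.654, -0.067) 29 [0.05011224 0.051666  ]
head 317 [0.47490693 0.35562219 0.06657058]
side (0.507, -0.095) 35 [0.0541933  0.05581623]
side (0.626, 0.08) 22 [0.05536244 0.05661265]
side (0.478, 0.052) 28 [0.05483898 0.05605242]
side (0.654, -0.067) 30 [0.0542703  0.05524269]
head 134 [0.47316012 0.34805955 0.07078905]
```

View pics/s7.png

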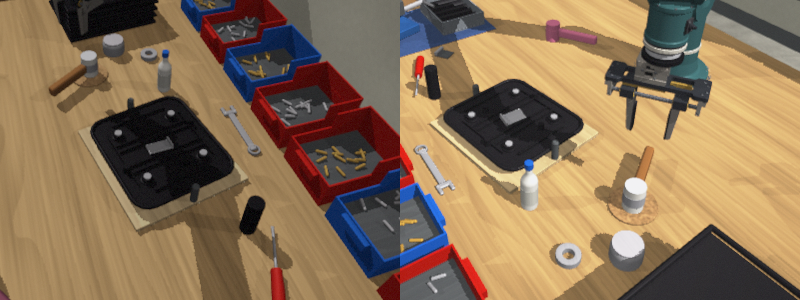

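The mallet stands free on the pad (right view, 633,195), all four pins are at the home height, the bystanders are in place, and the gripper is clear. Handing in.

```bash
python3 -c "
from station import job_done
print(job_done())"
```

```text
the job is handed in; nothing more can be done
None
```

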